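# Lock the specimen transport case

### The arm

A 7-joint arm with a two-finger parallel gripper is mounted at the origin on the work surface. World frame = base frame: x ahead of the robot, y to its left, z up, the work surface at z = 0. Lengths are in m, angles in degrees, forces in N, time in s.
With the tool pointing down it reaches from about 0.425 to 0.825 m from the base axis. Payload 3.6 kg.
Tool frame: the origin (TCP) lies at the very end of the fingers, on their centre line; the grasp point (between the pads) lies 19 mm behind it; y points along the fingers, x is the direction in which the jaws open and shut, and the axes are right-handed (so a half turn about y gives the same grasp; the last joint's range is limited). The gripper opens to 85 mm and grips with 20 to 120 N. Pads are 22 mm wide; open, the fingers measure 114 mm over their backs; the gripper's body (76 mm by 85 mm) begins 54 mm behind the grasp point. The pads swing forward as they close: fully open they stand 13 mm farther back than shut.
Start: joints at [-68.669, 35.231, -0.722, 81.555, 0.464, 63.22, -2.315], TCP at [0.252, 0.599, 0.231] pointing down, gripper open.
Joint ranges: [-178.69, 178.69], [-17.37, 117.87], [-77.05, 75.6], [15.02, 138.74], [-78.02, 258.01], [0.78, 113.62], [-162.83, 162.83]. Speed limits (degrees/s): [159.86, 159.86, 180, 180, 180, 180, 180].

### API

Orientations are given as [roll, pitch, yaw] about the fixed x, y, z axes, in that order (R = Rz(yaw) Ry(pitch) Rx(roll)).
In Python, from workcell import ctrl gives the robot as it stands. The module is installed in compiled form; this text tells all that it offers.
- The arm moves only by the tool move_arm, never from a script. Its arguments are lists of equal length, an entry for each row: "slide": the shift along the tool's x, y, z in cm, a list of three; "turn": the turn, a rotation vector about the tool's x, y, z in rad, a list of three. A call has 1 to 8 rows; each row shifts and turns the commanded pose from where the row before left it, along the tool's axes as they then stand; what a row does not reach is not made up. A row lasts 1/12 s, in which the tool goes at most 41.7 mm and 7.16 degrees, less where a joint would pass 70% of its speed; a pose out of reach is approached as far as the arm can. A call with a gripper value outside its range is refused whole. "fingers" is the finger opening in cm, from 0 to 8.54, set as the call begins (left out, the last holds). The fingers move at their own pace and stop on an object; the grip force is fixed at half the most. Time passes only in rows, so rows that do not move let the fingers close. It gives the time, the measured TCP pose, the force and the opening at its end, in the units of the state.
- ctrl.get_state(): the state, without advancing time (a new reading comes with each control period).
- ctrl.capture(name): name is "scene" or "side" or "wrist"; returns the picture (400x640x3 uint8, red, green, blue); there is no depth.
- ctrl.camera_params(name): a dict with "K" (3x3 intrinsics, pixels), "origin" and "attitude" of the camera in the world; the wrist camera has in their place "mount" (4x4, takes a point from camera to tool coordinates, whose origin is the TCP and whose axes are the tool frame's). Camera axes: x right, y up, looking along -z (the intrinsics and any distortion apply to the point x, -y, -z); pixel columns grow to the right and rows downward; lengths in m; the calibration is good to about 2 mm. The wrist camera is an equidistant fisheye: a pixel r from the principal point sees the ray r / f radians off the axis. A picture is of the moment at which its call begins: read the wrist's pose just before it. camera_params takes no time and is no camera call.
- ctrl.finish_job(): hands the job in, once; it reports no verdict.
The state is a dict: "clock": time; "q": joint angles; "qvel": joint speeds; "joint_efforts": joint torques, N m; "position": TCP position; "ee_rot": TCP orientation; "wrist_force": force on the tool from outside, world axes, zero at the start; "torque": the same for the moment, N m; "opening": finger opening in m.
Only numpy, scipy, OpenCV 4.12 (cv2) and the standard library are available. Lean on these libraries where they do the work, as an engineer would, in place of code of your own. Each camera call takes 0.05 s, during which the arm holds its last target.

### The job

Lock the specimen transport case for the courier using fingertips only: turn the red slotted disc on its lid by its white pegs until the slot lines up with the steel locking bar, then push the bar by its yellow lug through the slot and fully home, so the lug meets the two dark stop posts. Do not grasp or lift the bar, and leave everything standing on the lid and around the case where it is. Finish with the hand clear.

Things in the scene. Friction and masses are not known exactly. Their poses are not given: they have to be found in the camera images.
- case: White transport case with teal two-part lid, fixed, 226 (x) x 343 (y) mm, lid top 90 mm above the bench. Origin: at bench level straight under the disc's axis; +y is the way the bar is pushed, z up. Lid: y -237 to 106 mm, x -113 to 113. On it along x = 0: aluminium guide with the bar, two stop posts, disc, keeper.
- guide (a point): On the lid's top, centre of the rear mouth of the open-topped aluminium guide, 197 mm behind (-y of) the disc axis. From here it runs 145 mm along the case's +y, 30 mm wide outside (its foot 34), channel 14 mm wide, channel floor 6 mm and wall tops 14 mm above the lid. The case's axes.
- stop (a point): Midpoint between the two dark stop posts at their rear (-y) faces, 30 mm above the lid, 76 mm behind the disc axis. Posts 12 x 12 mm, 44 mm high above the lid, 22 mm apart. The lug's front face meets them when the bar is fully home.
- keeper (a point): Mouth of the dark keeper that the bar's nose enters, 16 mm above the lid, 55 mm beyond (+y of) the disc axis. Keeper: 42 mm wide, 25 mm deep, 30 mm high, opening 18 mm wide under a roof.
- disc (a joint): Angle of the red disc, rad, growing counterclockwise from above. At 0 the slot lies along the case's y, in line with the bar; as the slot goes right across, +pi and -pi are in line too. Starts 0.5 to 2.64. It turns both ways (-6.2 to 6.2), friction about 0.10 N m (3 to 4 N at a peg), stays where left. In line within 0.1 the bar passes; over 0.3 out it is blocked.
- slot_mid (a point): Centre of the disc at its top face, 24 mm above the lid (114 mm above the bench). Disc 90 mm diameter with an open-topped straight slot 16 mm wide right across it (slot floor 5 mm above the lid, mouths flared by 5 mm a side). Axes turn with the disc: y along the slot, x across it, z up.
- peg_a (a point): Centre of the top of one of the two white upright pegs used to turn the disc: 10 mm diameter, 32 mm tall above the disc's top face, at the disc's x = +29 mm (29 mm from the disc axis). Top 56 mm above the lid.
- peg_b (a point): The same for the other peg, at the disc's x = -29 mm.
- bar: Loose steel bar in the guide, 0.12 to 0.25 kg, 11 mm wide (x), 150 long (y, pointed nose to +y), 12 high. Origin: centre of its underside; axes as the case's. The origin starts 126 to 136 mm behind the disc axis; fully home it is 13 mm behind it, lug against the stop posts, nose in the keeper. Slides easily (about 1 N). It can be lifted out, which is not allowed.
- lug (a point): Centre of the flat rear (-y) face of the bar's yellow thumb lug, 28 mm above the bar's underside and 75 mm behind its origin. Lug: 40 mm wide (x), 12 mm thick (y), reaching from 12 to 44 mm above the bar's underside (18 to 50 mm above the lid). Push it towards the bar's +y.
- jar: Small specimen jar with orange cap standing on the lid, 38 mm diameter, 45 mm high; origin centre of its underside. Leave alone.
- timer: White timer lying on the lid, 36 x 50 x 18 mm; origin centre of its underside. Leave alone.
- reagent: White bottle with red cap on the bench, 64 mm diameter, 130 mm high; origin centre of its underside. Leave alone.
- amber: Amber bottle with white cap, 56 mm diameter, 110 mm high; origin centre of its underside. Leave alone.
- beaker: Glass beaker, 64 mm diameter, 75 mm high; origin centre of its underside. Leave alone.
- clip: Red plastic tube clip, 30 x 60 x 48 mm high; origin centre of its underside. Leave alone.
- tray: Orange open tray, 70 x 120 x 30 mm high; origin centre of its underside. Leave alone.
Not all that is in view belongs to the job. Of the things like the bar, leave any that is green, pink or purple; of the rest the smaller one is meant.

How it is judged:
By the outcome, as a careful person would: the job done as asked, in the order asked, and still so for the second after the job is handed in, with the robot touching nothing.
It also fails if it takes over 48 s, if anything falls off the work surface, if the arm or the gripper's body presses on something with over 40 N, if the wrist force passes 120 N, or if a joint passes its speed limit or range.

## Working session

There is one attempt and no reset: what is moved stays moved. The work goes in short steps, Python scripts to look and compute and a tool call to move; the robot and the scene stay as the last step left them, time stands still between calls to the robot, and variables do not carry over. Pictures are saved under pics/ and viewed, and the job is handed in when it is done.

Besides the shell and the picture viewer there is one more tool, called as a command line: name --argument value ..., lists and objects as JSON in quotes. move_arm: Moves the arm, as the interface text tells. Its arguments: {"type":"object","properties":{"slide":{"type":"array","items":{"type":"array","items":{"type":"number"}}},"turn":{"type":"array","items":{"type":"array","items":{"type":"number"}}},"fingers":{"type":"number"}},"required":["slide","turn"]}

```bash
mkdir -p pics; python3 - <<'E'
from workcell import ctrl
import cv2
print(ctrl.get_state())
for n in ["scene","side","wrist"]:
    print(n,ctrl.camera_params(n))
    cv2.imwrite(f"pics/{n}0.png",ctrl.capture(n)[:,:,::-1])
E
```

```text
{'clock': 0.0, 'q': array([-68.66862245,  35.29096478,  -0.72320807,  81.64280878,
         0.46355762,  63.22073778,  -2.31528118]), 'qvel': array([ 0.00092958, -0.02903623, -0.11365272, -0.10800567, -0.01923842,
       -0.02735998, -0.0044295 ]), 'joint_efforts': array([ 5.19623263e-04, -4.69209552e+01,  2.59114802e-01, -1.71034563e+01,
        9.91190609e-03,  9.45976790e-03, -5.34413516e-06]), 'position': array([0.25208665, 0.59827374, 0.23011013]), 'ee_rot': array([-90.00160226,   0.15164423,  67.15361464]), 'wrist_force': array([ 0.04511284, -0.27482417, -0.5562902 ]), 'torque': array([0.03189197, 0.03475371, 0.02227364]), 'opening': 0.08577312719937642}
scene {'K': array([[491.09959292,   0.        , 323.38962395],
       [  0.        , 491.09959292, 197.70852837],
       [  0.        ,   0.        ,   1.        ]]), 'origin': array([ 1.40573444, -1.00233172,  0.97538674]), 'attitude': array([57.99205338, -1.28462339, 44.86225568])}
side {'K': array([[363.32155604,   0.        , 320.81825836],
       [  0.        , 363.32155604, 196.53051107],
       [  0.        ,   0.        ,   1.        ]]), 'origin': array([ 0.4225344 , -0.75180461,  0.84693028]), 'attitude': array([44.08126086,  0.07362336, -2.72440293])}
wrist {'K': array([[309.70691629,   0.        , 316.63958451],
       [  0.        , 309.70691629, 202.82027388],
       [  0.        ,   0.        ,   1.        ]]), 'mount': array([[ 9.99999918e-01,  2.13126309e-04,  3.45512023e-04,
         7.20616565e-04],
       [ 2.74912958e-04,  2.70718248e-01, -9.62658587e-01,
        -1.42846922e-01],
       [-2.98704281e-04,  9.62658602e-01,  2.70718167e-01,
         6.86562193e-02],
       [ 0.00000000e+00,  0.00000000e+00,  0.00000000e+00,
         1.00000000e+00]])}
```

View pics/scene0.png

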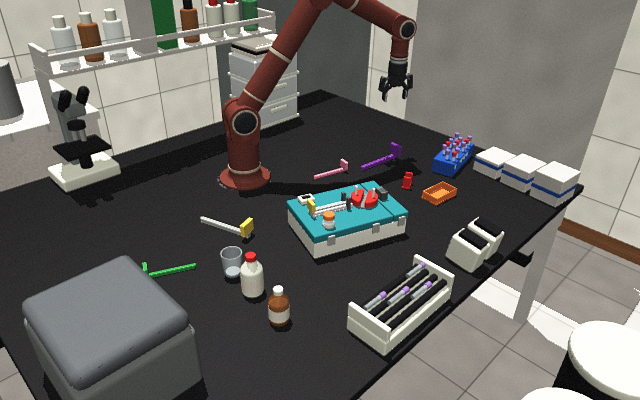

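View pics/side0.png

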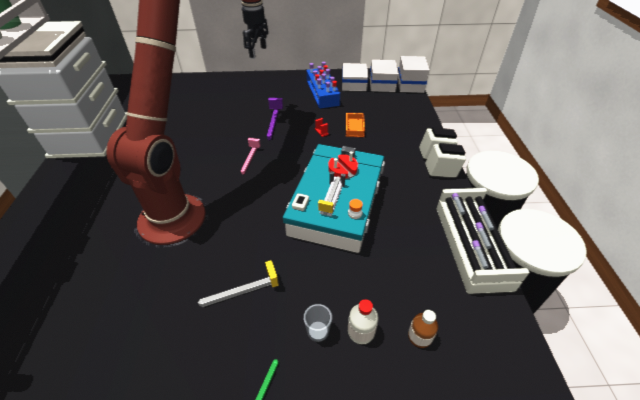

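View pics/wrist0.png

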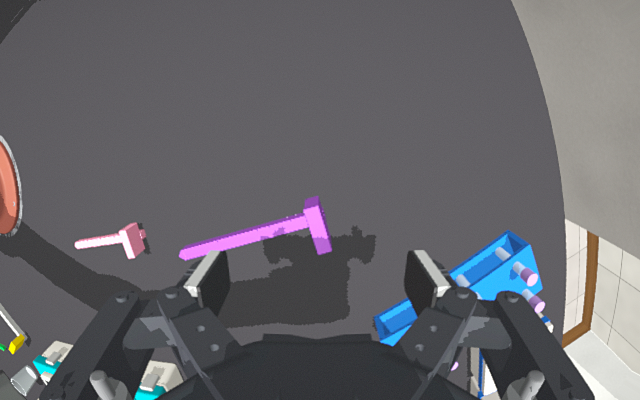

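The case is in view: scene at about (347,215) and side at about (337,195). The bar is in the guide with its yellow lug. The big yellow-ended bar, the pink, purple and green ones are decoys. I'll zoom in next.

```bash
cat > h.py <<'E'
import numpy as np, cv2
from scipy.spatial.transform import Rotation as R
from workcell import ctrl
def cam(n):
    p=ctrl.camera_params(n); return p['K'],np.array(p['origin']),R.from_euler('xyz',p['attitude'],degrees=True).as_matrix()
def ray(n,uv):
    K,o,A=cam(n); d=np.array([(uv[0]-K[0,2])/K[0,0],-(uv[1]-K[1,2])/K[1,1],-1.]); return o,A@d
def plane(n,uv,z):
    o,d=ray(n,uv); return o+d*(z-o[2])/d[2]
def proj(n,P):
    K,o,A=cam(n); c=(np.asarray(P)-o)@A; return np.stack([K[0,2]+K[0,0]*c[...,0]/-c[...,2],K[1,2]-K[1,1]*c[...,1]/-c[...,2]],-1)
def tri(rs):
    M=np.zeros((3,3));b=np.zeros(3)
    for o,d in rs:
        d=d/np.linalg.norm(d);Q=np.eye(3)-np.outer(d,d);M+=Q;b+=Q@o
    return np.linalg.solve(M,b)
def wproj(P,T,Rt):
    p=ctrl.camera_params('wrist');M=p['mount'];K=p['K']
    t=(np.asarray(P)-T)@Rt; c=(t-M[:3,3])@M[:3,:3]
    c=c*[1,-1,-1]; th=np.arctan2(np.linalg.norm(c[...,:2],axis=-1),c[...,2]); ph=np.arctan2(c[...,1],c[...,0])
    return np.stack([K[0,2]+K[0,0]*th*np.cos(ph),K[1,2]+K[0,0]*th*np.sin(ph)],-1)
def wray(uv,T,Rt):
    p=ctrl.camera_params('wrist');M=p['mount'];K=p['K']
    x,y=uv[0]-K[0,2],uv[1]-K[1,2]; r=np.hypot(x,y); th=r/K[0,0]
    d=np.array([np.sin(th)*x/r,-np.sin(th)*y/r,-np.cos(th)])
    return T+Rt@M[:3,3], Rt@(M[:3,:3]@d)
E
python3 - <<'E'
import cv2
a=cv2.imread('pics/scene0.png')[175:260,275:420]; b=cv2.imread('pics/side0.png')[138:252,280:395]
cv2.imwrite('pics/sc1.png',cv2.resize(a,None,fx=5.5,fy=5.5,interpolation=cv2.INTER_CUBIC))
cv2.imwrite('pics/si1.png',cv2.resize(b,None,fx=5,fy=5,interpolation=cv2.INTER_CUBIC))
E
```

```text
(no output)
```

View pics/sc1.png

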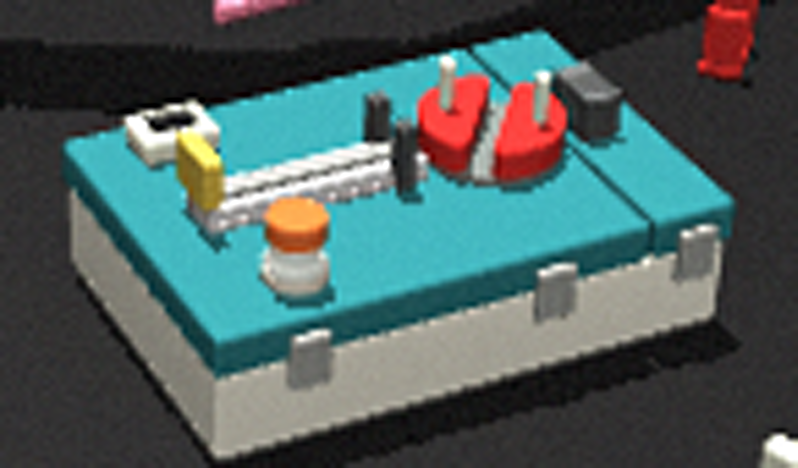

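View pics/si1.png

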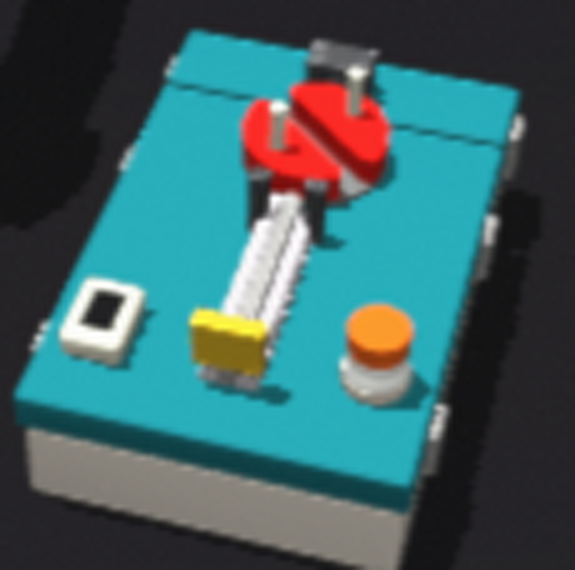

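```bash
python3 - <<'E'
from h import *
S=lambda x,y:(280+x/5,138+y/5); C=lambda x,y:(275+x/5.5,175+y/5.5)
print('side'); 
for n,p in dict(rl=(17,398),rr=(410,488),fr=(520,90),fl=(190,30)).items(): print(n,plane('side',S(*p),.09).round(4))
print('scene')
for n,p in dict(rl=(66,145),rr=(217,365),fr=(733,205),fl=(545,32)).items(): print(n,plane('scene',C(*p),.09).round(4))
for n,a,b in [('p1',(278,104),(447,60)),('p2',(356,70),(543,74))]:
    print(n,plane('side',S(*a),.146).round(4),plane('scene',C(*b),.146).round(4),tri([ray('side',S(*a)),ray('scene',C(*b))]).round(4))
print('lug top L/R side',plane('side',S(193,312),.14),plane('side',S(267,323),.14))
E
```

```text
side
rl [ 0.3499 -0.095   0.09  ]
rr [ 0.5576 -0.1675  0.09  ]
fr [0.6702 0.1536 0.09  ]
fl [0.4586 0.2272 0.09  ]
scene
rl [ 0.3533 -0.0896  0.09  ]
rr [ 0.5751 -0.1773  0.09  ]
fr [0.6736 0.1552 0.09  ]
fl [0.4644 0.2317 0.09  ]
p1 [0.5054 0.0808 0.146 ] [0.5052 0.0839 0.146 ] [0.5056 0.0827 0.1457]
p2 [0.5553 0.1104 0.146 ] [0.5556 0.1138 0.146 ] [0.5557 0.113  0.1453]
lug top L/R side [ 0.44754161 -0.08205482  0.14      ] [ 0.48659233 -0.09204976  0.14      ]
```

move_arm --slide '[[-1.5,0,-2.1],[-1.5,0,-2.1],[-1.5,0,-2.1],[-1.5,0,-2.1],[-1.5,0,-2.1],[-1.5,0,-2.1],[-1.5,0,-2.1],[-1.5,0,-2.1]]' --turn '[[0,0,0],[0,0,0],[0,0,0],[0,0,0],[0,0,0],[0,0,0],[0,0,0],[0,0,0]]' --fingers 4

```text
clock: 0.82
position: [0.361, 0.4218, 0.231]
ee_rot: [-90.0, 0.0, 67.2]
wrist_force: [-0.4, -0.7, -0.2]
opening: 0.0398
```

move_arm --slide '[[-1.5,0,-2.1],[-1.5,0,-2.1],[-1.5,0,-2.1],[-1.5,0,-2.1],[-1.5,0,-2.1],[-1.5,0,-2.1],[-1.5,0,-2.1],[-1.5,0,-2.1]]' --turn '[[0,0,0],[0,0,0],[0,0,0],[0,0,0],[0,0,0],[0,0,0],[0,0,0],[0,0,0]]'

```text
clock: 1.48
position: [0.4691, 0.2461, 0.2311]
ee_rot: [-90.0, 0.0, 67.2]
wrist_force: [0.7, 0.5, -0.0]
opening: 0.0401
```

move_arm --slide '[[-1.5,0,-2.1],[-1.5,0,-2.1],[-1.5,0,-2.1],[-1.5,0,-2.1],[-1.5,0,-2.1],[-1.5,0,-2.1],[-1.2,0,-2.1],[0,0,0]]' --turn '[[0,0,0],[0,0,0],[0,0,0],[0,0,0],[0,0,0],[0,0,0],[0,0,0],[0,0,0]]'

```text
clock: 2.15
position: [0.5674, 0.0893, 0.231]
ee_rot: [-90.2, 0.2, 66.6]
wrist_force: [0.3, -1.1, -0.5]
opening: 0.0402
```

```bash
python3 - <<'E'
from h import *
s=ctrl.get_state();print(s['clock'],s['position'],s['ee_rot'],s['wrist_force'],s['opening'])
np.savez('w1.npz',T=s['position'],E=s['ee_rot'])
cv2.imwrite("pics/wrist1.png",ctrl.capture('wrist')[:,:,::-1])
E
```

```text
2.15 [0.56740155 0.08931902 0.23098321] [-90.22116547   0.20964179  66.62484558] [ 0.33572237 -1.07750725 -0.52770749] 0.040231986824305996
```

View pics/wrist1.png

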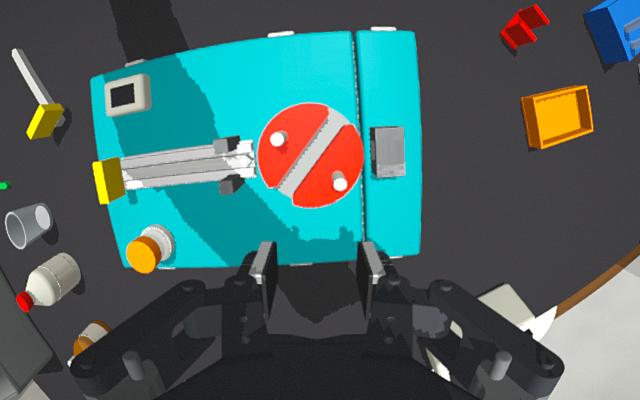

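Clear view from above: the disc is at about (310,155), its white pegs at about (278,139) and (340,184), the slot runs diagonally, and the lug is at (108,181). Now I'll measure these properly.

```bash
cat > meas.py <<'E'
from h import *
def wplane(uv,T,Rt,z):
    o,d=wray(uv,T,Rt); return o+d*(z-o[2])/d[2]
def measure(img,T,E):
    Rt=R.from_euler('xyz',E,degrees=True).as_matrix()
    hsv=cv2.cvtColor(img,cv2.COLOR_BGR2HSV)
    red=((hsv[...,0]<6)|(hsv[...,0]>174))&(hsv[...,1]>150)&(hsv[...,2]>90)
    red=red.astype(np.uint8)*255
    n,l,st,c=cv2.connectedComponentsWithStats(red)
    out={}
    # disc: union of red pixels near largest comp
    k=1+np.argmax(st[1:,4]); ys,xs=np.nonzero(red); m=np.hypot(xs-c[k][0],ys-c[k][1])<90
    pts=np.stack([xs[m],ys[m]],1).astype(np.int32)
    hull=cv2.convexHull(pts)[:,0]
    W=np.array([wplane(p,T,Rt,.114)[:2] for p in hull])
    (cx,cy),r=cv2.minEnclosingCircle((W*1000).astype(np.float32)); out['disc']=(cx,cy,r)
    # pegs: white blobs in hull
    mk=np.zeros(red.shape,np.uint8);cv2.fillConvexPoly(mk,hull,255)
    wh=((hsv[...,1]<40)&(hsv[...,2]>225)&(mk>0)).astype(np.uint8)
    n,l,st,c=cv2.connectedComponentsWithStats(wh)
    for i in range(1,n):
        if st[i,4]>40: out['peg%d'%i]=(c[i],st[i,4],wplane(c[i],T,Rt,.146).round(4))
    return out,Rt
E
python3 - <<'E'
from meas import *
d=np.load('w1.npz');img=cv2.imread('pics/wrist1.png')
o,Rt=measure(img,d['T'],d['E'])
for k,v in o.items(): print(k,v)
for n,p,z in [('lidFar-L',(412,31),.09),('lidFarR',(420,256),.09),('lidRL',(93,77),.09),('lidRR',(124,268),.09),('lug top back L',(95,163),.14),('lug top back R',(101,203),.14),('keeper top',(389,152),.12)]:
    print(n,wplane(p,d['T'],Rt,z).round(4))
cv2.imwrite('pics/z1.png',cv2.resize(img[90:220,80:420],None,fx=2.35,fy=2.35,interpolation=cv2.INTER_CUBIC))
E
```

```text
disc (531.9755249023438, 98.9688720703125, 44.79978942871094)
peg3 (array([276.66666667, 138.9037037 ]), np.int32(135), array([0.5071, 0.0837, 0.146 ]))
peg4 (array([339.74603175, 183.88095238]), np.int32(126), array([0.5569, 0.1132, 0.146 ]))
lidFar-L [0.4606 0.2325 0.09  ]
lidFarR [0.6747 0.1615 0.09  ]
lidRL [ 0.3506 -0.0826  0.09  ]
lidRR [ 0.5612 -0.1611  0.09  ]
lug top back L [ 0.4493 -0.0818  0.14  ]
lug top back R [ 0.4846 -0.0966  0.14  ]
keeper top [0.5538 0.1612 0.12  ]
```

View pics/z1.png

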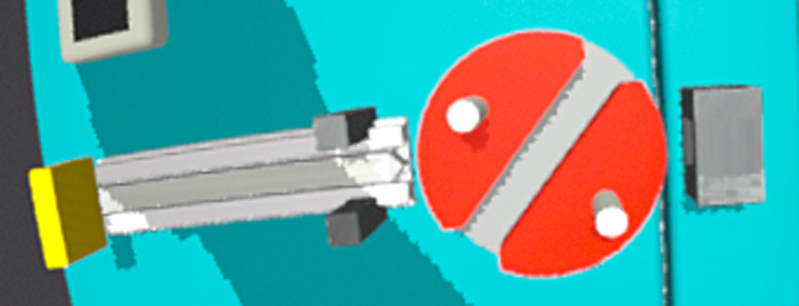

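```bash
cat > d.py <<'E'
import sys
from h import *
s=ctrl.get_state();Rt=R.from_euler('xyz',s['ee_rot'],degrees=True).as_matrix()
print(s['clock'],s['position'].round(4),s['ee_rot'].round(2),s['wrist_force'].round(1),'q7',s['q'][6].round(1))
if len(sys.argv)>3:
    print('tool cm',(Rt.T@(np.array(list(map(float,sys.argv[1:4])))-s['position'])*100).round(2))
E
python3 d.py .532 .0988 .231
```

```text
2.2 [0.5658 0.0925 0.2309] [-90.06   0.12  66.8 ] [0.1 0.  0.5] q7 56.7
tool cm [-0.75 -0.02  3.36]
```

move_arm --slide '[[-0.4,0,1.6],[-0.4,0,1.7],[0,0,0],[0,0,0],[0,0,0],[0,0,0]]' --turn '[[0,0,0],[0,0,0],[0,-0.1,0],[0,-0.1,0],[0,-0.1,0],[0,0,0]]' --fingers 4

```text
clock: 2.7
position: [0.5303, 0.103, 0.2312]
ee_rot: [-89.9, -0.0, 84.6]
wrist_force: [-0.2, 0.2, -0.1]
opening: 0.04
```

```bash
python3 d.py .532 .0988 .118
```

```text
2.7 [0.5303 0.103  0.2312] [-8.994e+01 -4.000e-02  8.455e+01] [-0.2  0.2 -0.1] q7 70.2
tool cm [-0.41 11.32 -0.22]
```

move_arm --slide '[[-0.4,1.9,-0.2],[0,1.9,0],[0,1.9,0],[0,1.9,0],[0,0,0]]' --turn '[[0,0,0],[0,0,0],[0,0,0],[0,0,0],[0,0,0]]'

```text
clock: 3.12
position: [0.5296, 0.0978, 0.1518]
ee_rot: [-89.5, 0.1, 84.3]
wrist_force: [-0.2, -0.1, 0.5]
opening: 0.0402
```

```bash
python3 d.py .532 .0988 .118; python3 - <<'E'
from h import *
cv2.imwrite("pics/wrist2.png",ctrl.capture('wrist')[:,:,::-1])
E
```

```text
3.1167 [0.5296 0.0978 0.1518] [-89.53   0.13  84.27] [-0.2 -0.1  0.5] q7 70.2
tool cm [ 0.13  3.38 -0.25]
```

View pics/wrist2.png

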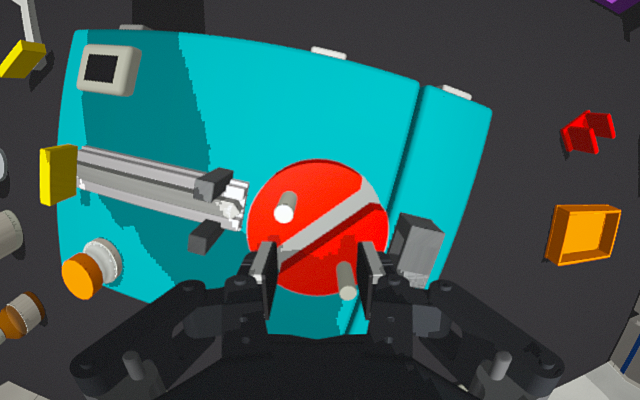

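move_arm --slide '[[0.1,1.1,-0.2],[0,1.1,0],[0,1.1,0],[0,0,0]]' --turn '[[0,0,0],[0,0,0],[0,0,0],[0,0,0]]'

```text
clock: 3.5
position: [0.5343, 0.0986, 0.1212]
ee_rot: [-89.9, 0.0, 84.3]
wrist_force: [-0.0, 0.1, -0.3]
opening: 0.0403
```

```bash
python3 d.py .532 .0988 .118
```

```text
3.5 [0.5343 0.0986 0.1212] [-8.989e+01  3.000e-02  8.432e+01] [-0.   0.1 -0.3] q7 70.0
tool cm [0.   0.32 0.23]
```

move_arm --slide '[[0,0.1,0.2],[0,0,0],[0,0,0],[0,0,0],[0,0,0],[0,0,0],[0,0,0],[0,0,0]]' --turn '[[0,0,0],[0,0.09,0],[0,0.09,0],[0,0.09,0],[0,0.09,0],[0,0.09,0],[0,0.09,0],[0,0,0]]'

```text
clock: 4.17
position: [0.5334, 0.0994, 0.1225]
ee_rot: [-90.1, -0.1, 53.4]
wrist_force: [-1.4, 0.8, 0.5]
opening: 0.0402
```

```bash
python3 d.py .532 .0988 .118; python3 - <<'E'
from h import *
cv2.imwrite("pics/wrist3.png",ctrl.capture('wrist')[:,:,::-1])
E
```

```text
4.1667 [0.5334 0.0994 0.1225] [-90.07  -0.1   53.36] [-1.4  0.8  0.5] q7 46.6
tool cm [-0.13  0.45  0.07]
```

View pics/wrist3.png

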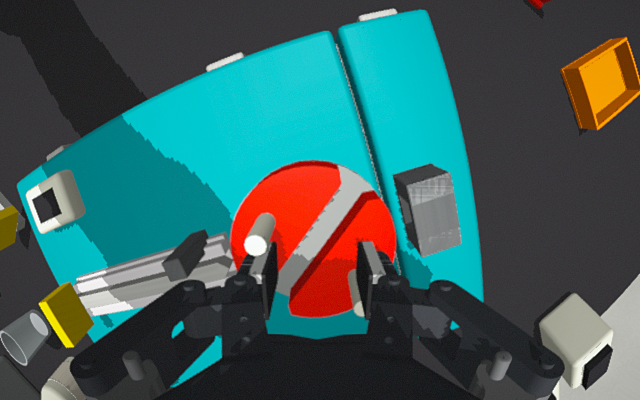

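The pads are now pushing both pegs, so I'll keep turning.

move_arm --slide '[[0,0,0],[0,0,0],[0,0,0],[0,0,0],[0,0,0],[0,0,0],[0,0,0],[0,0,0]]' --turn '[[0,0.09,0],[0,0.09,0],[0,0.09,0],[0,0.09,0],[0,0.09,0],[0,0.09,0],[0,0.04,0],[0,0,0]]'

```text
clock: 4.88
position: [0.5337, 0.0985, 0.1221]
ee_rot: [-90.0, -0.1, 20.2]
wrist_force: [0.9, -0.2, -0.1]
opening: 0.0398
```

```bash
python3 d.py .532 .0988 .118; python3 - <<'E'
from h import *
s=ctrl.get_state();np.savez('w4.npz',T=s['position'],E=s['ee_rot'])
cv2.imwrite("pics/wrist4.png",ctrl.capture('wrist')[:,:,::-1])
cv2.imwrite("pics/side4.png",ctrl.capture('side')[:,:,::-1])
E
```

```text
4.8833 [0.5337 0.0985 0.1221] [-90.04  -0.12  20.25] [ 0.9 -0.2 -0.1] q7 21.8
tool cm [-0.15  0.41  0.08]
```

View pics/wrist4.png

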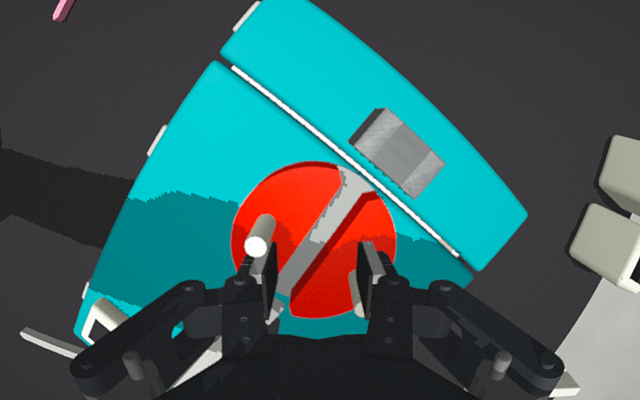

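```bash
python3 - <<'E'
from meas import *
d=np.load('w4.npz');T,E=d['T'],d['E'];Rt=R.from_euler('xyz',E,degrees=True).as_matrix()
img=cv2.imread('pics/wrist4.png');hsv=cv2.cvtColor(img,cv2.COLOR_BGR2HSV)
red=((hsv[...,0]<6)|(hsv[...,0]>174))&(hsv[...,1]>150)&(hsv[...,2]>60)
# slot top edge: last red pixel on left half per row / first red on right half
L=[];Q=[]
for v in range(190,262,4):
    xs=np.nonzero(red[v,200:420])[0]+200
    g=np.nonzero(np.diff(xs)>12)[0]
    for i in g:
        a,b=xs[i],xs[i+1]
        if 270<a<360: L.append(wplane((a+.5,v),T,Rt,.114)[:2]);Q.append(wplane((b-.5,v),T,Rt,.114)[:2])
for P in (L,Q):
    P=np.array(P);vx,vy,x0,y0=cv2.fitLine(P.astype(np.float32),cv2.DIST_HUBER,0,.001,.001).ravel()
    print(len(P),np.degrees(np.arctan2(vy,vx))%180, 'dist from axis mm',1000*(vx*(0.0988-y0)-vy*(0.532-x0)))
p=wplane((256,246),T,Rt,.146);print(p,np.degrees(np.arctan2(p[1]-.0988,p[0]-.532))%180-180, np.hypot(p[0]-.532,p[1]-.0988))
E
```

```text
22 72.78073 dist from axis mm -6.2204137
22 77.28005 dist from axis mm 5.995215
[0.50423661 0.10550839 0.146     ] -13.58385235768597 0.028562361614440725
```

move_arm --slide '[[0,0,0],[0,0,0],[0,0,0]]' --turn '[[0,0.05,0],[0,0.05,0],[0,0,0]]'

```text
clock: 5.23
position: [0.5333, 0.0983, 0.1216]
ee_rot: [-90.0, -0.1, 14.5]
wrist_force: [0.1, -0.8, 0.3]
opening: 0.0398
```

```bash
python3 d.py .532 .0988 .118
```

```text
5.2333 [0.5333 0.0983 0.1216] [-9.002e+01 -5.000e-02  1.447e+01] [ 0.1 -0.8  0.3] q7 17.5
tool cm [-0.11  0.36  0.08]
```

move_arm --slide '[[0,0,0],[0,-2.5,0],[0,-3,0],[0,-3,0],[0,-2.5,0],[0,0,0],[0,0,0],[0,0,0]]' --turn '[[0,-0.08,0],[0,0,0],[0,0,0],[0,0,0],[0,0,0],[0,0.12,0],[0,0.12,0],[0,0.12,0]]'

```text
clock: 5.9
position: [0.5328, 0.0987, 0.2319]
ee_rot: [-89.9, -0.0, -1.8]
wrist_force: [-0.7, 0.2, 0.4]
opening: 0.0399
```

```bash
python3 d.py .446 -.145 .23
```

```text
5.9 [0.5328 0.0987 0.2319] [-8.994e+01 -3.000e-02 -1.800e+00] [-0.7  0.2  0.4] q7 -0.2
tool cm [ -7.91   0.16 -24.63]
```

move_arm --slide '[[0,0,0],[0,0,0],[0,0,0],[0,0,-2.5],[0,0,-2.5],[0,0,-2.5],[0,0,-2.5],[0,0,0]]' --turn '[[0,0.1,0],[0,0.1,0],[0,0.105,0],[0,0,0],[0,0,0],[0,0,0],[0,0,0],[0,0,0]]' --fingers 0

```text
clock: 6.57
position: [0.498, -0.0021, 0.2318]
ee_rot: [-90.2, 0.0, -19.5]
wrist_force: [0.0, -1.1, 0.1]
opening: -0.0004
```

```bash
python3 d.py .446 -.145 .23; python3 - <<'E'
from meas import *
s=ctrl.get_state();T,E=s['position'],s['ee_rot'];np.savez('w5.npz',T=T,E=E)
img=ctrl.capture('wrist')[:,:,::-1].copy();cv2.imwrite("pics/wrist5.png",img)
o,_=measure(img,T,E)
for k,v in o.items(): print(k,v)
E
```

```text
6.5667 [ 0.498  -0.0021  0.2318] [-9.018e+01  2.000e-02 -1.946e+01] [ 0.  -1.1  0.1] q7 -4.9
tool cm [ -0.14   0.23 -15.2 ]
disc (532.3654174804688, 98.82942199707031, 44.8941764831543)
peg6 (array([275.01492537,  69.04477612]), np.int32(134), array([0.5047, 0.1079, 0.146 ]))
peg7 (array([354.79259259,  68.3037037 ]), np.int32(135), array([0.5595, 0.089 , 0.146 ]))
peg9 (array([318.66489362, 102.12234043]), np.int32(376), array([0.5262, 0.0735, 0.146 ]))
```

View pics/wrist5.png

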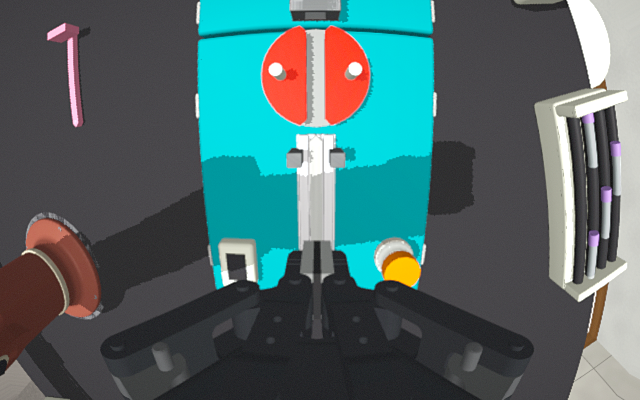

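move_arm --slide '[[0,0,-2.5],[0,0,-2.5],[0,0,-2.5],[0,0,-2.5],[0,0,-2.5],[-0.1,0,-2.5],[0,0,0]]' --turn '[[0,0,0],[0,0,0],[0,0,0],[0,0,0],[0,0,0],[0,0,0],[0,0,0]]'

```text
clock: 7.2
position: [0.4484, -0.142, 0.2318]
ee_rot: [-90.2, -0.0, -19.4]
wrist_force: [0.2, -1.1, 0.0]
opening: 0.0001
```

```bash
python3 d.py .4477 -.1419 .113;  python3 - <<'E'
from meas import *
s=ctrl.get_state();T,E=s['position'],s['ee_rot'];np.savez('w6.npz',T=T,E=E)
cv2.imwrite("pics/wrist6.png",ctrl.capture('wrist')[:,:,::-1])
E
```

```text
7.2 [ 0.4484 -0.142   0.2318] [-9.015e+01 -4.000e-02 -1.941e+01] [ 0.2 -1.1  0. ] q7 12.3
tool cm [-0.08 11.88  0.02]
```

View pics/wrist6.png

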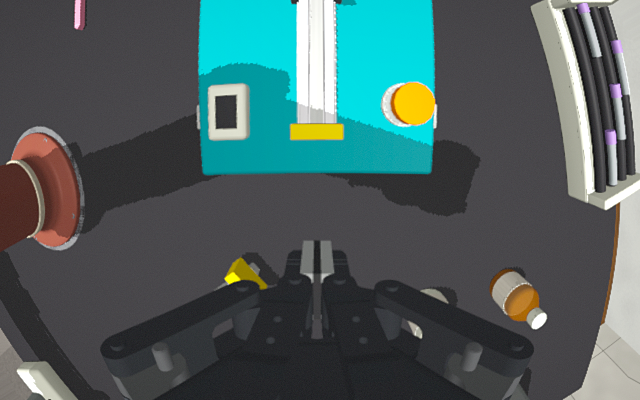

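```bash
python3 - <<'E'
from meas import *
for n,uv,z in [('reagent',(365.5,306),.125),('amber',(429,317),.105),('beaker',(318,315),.075),('decoylug',(272,265),.06)]: print(n,plane('side',uv,z).round(3))
d=np.load('w6.npz');Rt=R.from_euler('xyz',d['E'],degrees=True).as_matrix()
for uv in [(290,139),(343,139)]:
    p=wplane(uv,d['T'],Rt,.14); q=p[:2]-[.532,.0988]; print(p, 'case y',q@[.3305,.9438],'x',q@[.9438,-.3305])
E
```

```text
reagent [ 0.535 -0.384  0.125]
amber [ 0.671 -0.406  0.105]
beaker [ 0.433 -0.375  0.075]
decoylug [ 0.322 -0.227  0.06 ]
[ 0.44712129 -0.08521011  0.14      ] case y -0.20172115936663884 x -0.01929318531804941
[ 0.48487786 -0.09852755  0.14      ] case y -0.20181160822029592 x 0.02074288339250246
```

The lug measures 40 mm wide with its rear face at case y = -202 mm, which fits. I'll descend behind it.

move_arm --slide '[[0,2.4,0],[0,2.4,0],[0,2.4,0],[0,2.4,0],[0,2.0,0],[0,0,0]]' --turn '[[0,0,0],[0,0,0],[0,0,0],[0,0,0],[0,0,0],[0,0,0]]'

```text
clock: 7.75
position: [0.4487, -0.1343, 0.112]
ee_rot: [-89.9, 0.5, -18.9]
wrist_force: [-0.6, 0.4, 0.0]
opening: -0.0002
```

```bash
python3 d.py .461 -.1037 .114
```

```text
7.75 [ 0.4487 -0.1343  0.112 ] [-89.94   0.47 -18.85] [-0.6  0.4  0. ] q7 20.3
tool cm [ 0.18 -0.2   3.3 ]
```

move_arm --slide '[[0.1,-0.1,0.6],[0.1,-0.1,0.8],[0,0,0.8],[0,0,0.8],[0,0,0.8],[0,0,0.8],[0,0,0.8],[0,0,0]]' --turn '[[0,0,0],[0,0,0],[0,0,0],[0,0,0],[0,0,0],[0,0,0],[0,0,0],[0,0,0]]'

```text
clock: 8.42
position: [0.4706, -0.0851, 0.1175]
ee_rot: [-89.9, -0.0, -18.9]
wrist_force: [0.2, 1.2, -0.4]
opening: -0.0
```

```bash
python3 d.py .4978 .0011 .114;  python3 - <<'E'
from meas import *
cv2.imwrite("pics/wrist7.png",ctrl.capture('wrist')[:,:,::-1])
E
```

```text
8.4167 [ 0.4706 -0.0851  0.1175] [-8.994e+01 -3.000e-02 -1.893e+01] [ 0.2  1.2 -0.4] q7 14.0
tool cm [-0.22  0.36  9.04]
```

View pics/wrist7.png

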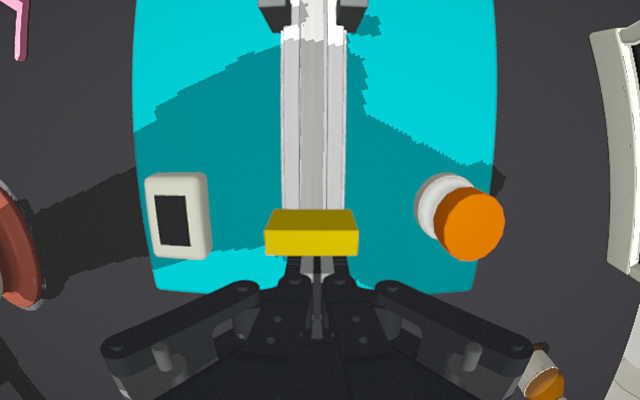

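move_arm --slide '[[-0.1,0.1,0.8],[-0.1,0.1,1.0],[0,0,1.0],[0,0,1.0],[0,0,1.0],[0,0,1.0],[0,0,0.5],[0,0,0]]' --turn '[[0,0,0],[0,0,0],[0,0,0],[0,0,0],[0,0,0],[0,0,0],[0,0,0],[0,0,0]]'

```text
clock: 9.13
position: [0.4889, -0.0243, 0.115]
ee_rot: [-89.9, 0.1, -18.9]
wrist_force: [0.5, 1.0, -0.2]
opening: -0.0
```

```bash
python3 d.py .4978 .0011 .114;  python3 - <<'E'
from meas import *
s=ctrl.get_state();np.savez('w8.npz',T=s['position'],E=s['ee_rot'])
cv2.imwrite("pics/wrist8.png",ctrl.capture('wrist')[:,:,::-1])
E
```

```text
9.1333 [ 0.4889 -0.0243  0.115 ] [-8.992e+01  5.000e-02 -1.890e+01] [ 0.5  1.  -0.2] q7 7.1
tool cm [0.02 0.11 2.69]
```

View pics/wrist8.png

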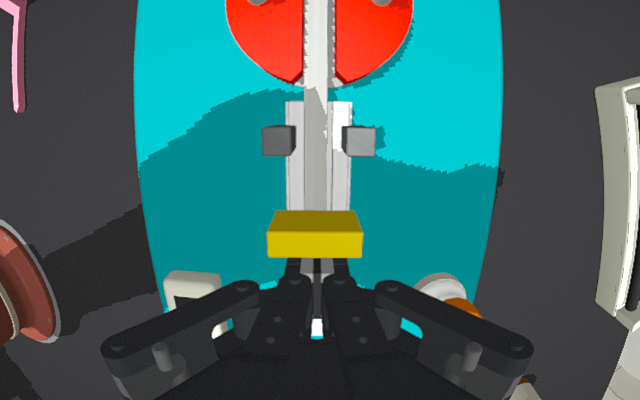

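The bar is entering the slot with about 1 N on the wrist and it isn't blocked. I'll continue.

move_arm --slide '[[0,0,0.7],[0,0,0.8],[0,0,0.6],[0,0,0.3],[0,0,0]]' --turn '[[0,0,0],[0,0,0],[0,0,0],[0,0,0],[0,0,0]]'

```text
clock: 9.6
position: [0.4966, -0.0027, 0.1152]
ee_rot: [-89.9, 0.0, -19.0]
wrist_force: [-0.3, -0.9, 0.2]
opening: 0.0001
```

```bash
python3 d.py .4978 .0011 .114;  python3 - <<'E'
from meas import *
cv2.imwrite("pics/wrist9.png",ctrl.capture('wrist')[:,:,::-1])
E
```

```text
9.6 [ 0.4966 -0.0027  0.1152] [-8.994e+01  2.000e-02 -1.898e+01] [-0.3 -0.9  0.2] q7 4.6
tool cm [-0.01  0.12  0.4 ]
```

View pics/wrist9.png

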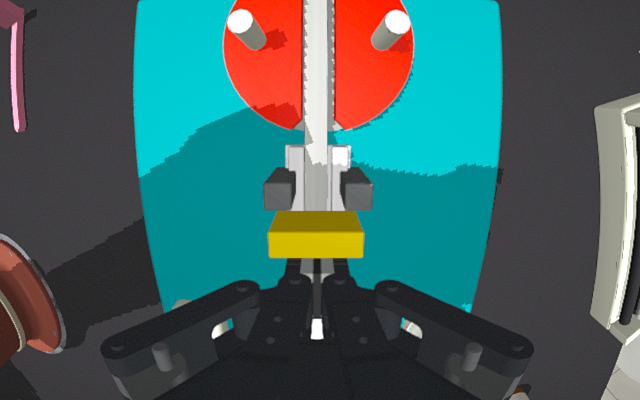

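Nearly home now. I'll push in small steps and watch the force.

move_arm --slide '[[0,0,0.2],[0,0,0.2],[0,0,0.1],[0,0,0]]' --turn '[[0,0,0],[0,0,0],[0,0,0],[0,0,0]]'

```text
clock: 9.98
position: [0.4978, 0.001, 0.1152]
ee_rot: [-90.0, 0.0, -19.1]
wrist_force: [-0.8, 0.4, 0.6]
opening: 0.0001
```

move_arm --slide '[[0,0,0.2],[0,0,0.2],[0,0,0]]' --turn '[[0,0,0],[0,0,0],[0,0,0]]'

```text
clock: 10.23
position: [0.4991, 0.0044, 0.1152]
ee_rot: [-90.0, 0.0, -19.1]
wrist_force: [-0.7, -1.7, 0.2]
opening: -0.0001
```

move_arm --slide '[[0,0,0.1],[0,0,0.1],[0,0,0]]' --turn '[[0,0,0],[0,0,0],[0,0,0]]'

```text
clock: 10.48
position: [0.4991, 0.0044, 0.1153]
ee_rot: [-90.2, 0.0, -19.2]
wrist_force: [-2.3, -5.0, 0.7]
opening: 0.0001
```

move_arm --slide '[[0,0,0.1],[0,0,0.1],[0,0,0]]' --turn '[[0,0,0],[0,0,0],[0,0,0]]'

```text
clock: 10.73
position: [0.4991, 0.0044, 0.1153]
ee_rot: [-90.3, 0.0, -19.2]
wrist_force: [-3.4, -7.5, 0.6]
opening: -0.0
```

```bash
python3 d.py .4978 .0011 .114;  python3 - <<'E'
from meas import *
cv2.imwrite("pics/wrist10.png",ctrl.capture('wrist')[:,:,::-1])
E
```

```text
10.7333 [0.4991 0.0044 0.1153] [-9.029e+01  4.000e-02 -1.925e+01] [-3.4 -7.5  0.6] q7 3.2
tool cm [-0.01  0.13 -0.36]
```

View pics/wrist10.png

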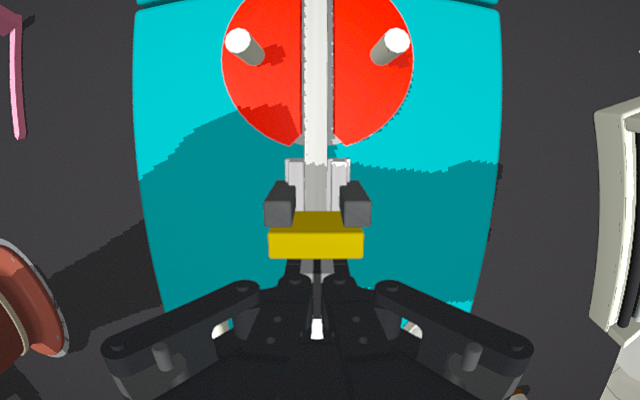

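The push has stopped with the force rising to 8 N. TCP case y is -100 mm, so the lug rear is at about -89 mm, against the posts. Next I'll back off, lift and check.

move_arm --slide '[[0,0,-0.7],[0,0,-1.5],[0,0,-1.5],[0,-2.5,0],[0,-3,0],[0,-3,0],[0,-3,-2],[0,0,0]]' --turn '[[0,0,0],[0,0,0],[0,0,0],[0,0,0],[0,0,0],[0,0,0],[0,0,0],[0,0,0]]'

```text
clock: 11.45
position: [0.4849, -0.0494, 0.2361]
ee_rot: [-89.8, -0.7, -19.3]
wrist_force: [0.2, -1.4, -0.2]
opening: 0.0002
```

move_arm --slide '[[0,0,-1],[0,0,-1],[0,0,0]]' --turn '[[0,0,0],[0,0,0],[0,0,0]]'

```text
clock: 11.7
position: [0.4738, -0.0666, 0.2295]
ee_rot: [-90.1, 0.1, -19.3]
wrist_force: [-0.4, -0.7, 0.3]
opening: -0.0001
```

```bash
python3 d.py;  python3 - <<'E'
from meas import *
s=ctrl.get_state();np.savez('w11.npz',T=s['position'],E=s['ee_rot'])
w=ctrl.capture('wrist')[:,:,::-1];cv2.imwrite("pics/wrist11.png",w)
a=ctrl.capture('scene')[:,:,::-1];b=ctrl.capture('side')[:,:,::-1]
cv2.imwrite('pics/scene11.png',a);cv2.imwrite('pics/side11.png',b)
cv2.imwrite('pics/both11.png',np.hstack([cv2.resize(a[160:300,200:430],(400,243)),cv2.resize(b[120:350,250:450],(348,400))[:243]]) if 0 else cv2.resize(b[100:360,200:460],(580,580),interpolation=cv2.INTER_CUBIC))
E
```

```text
11.7 [ 0.4738 -0.0666  0.2295] [-90.08   0.12 -19.26] [-0.4 -0.7  0.3] q7 4.4
```

View pics/wrist11.png

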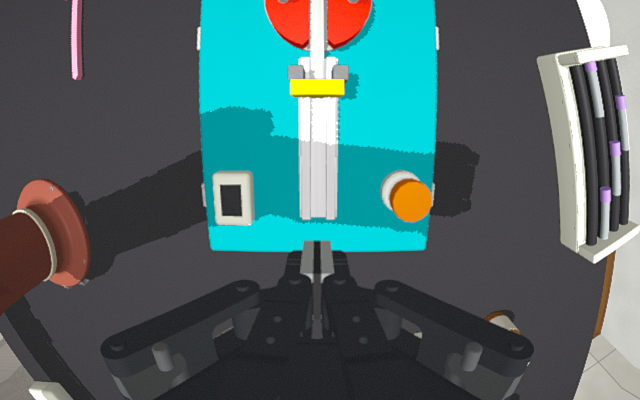

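View pics/scene11.png

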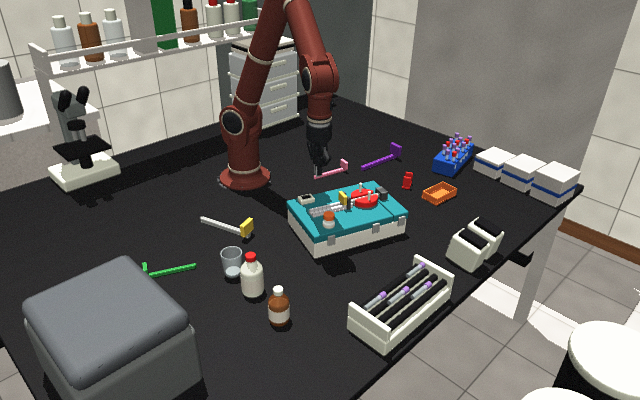

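```bash
python3 - <<'E'
from meas import *
d=np.load('w11.npz');Rt=R.from_euler('xyz',d['E'],degrees=True).as_matrix()
img=cv2.imread('pics/wrist11.png');h=cv2.cvtColor(img,cv2.COLOR_BGR2HSV)
y=((h[...,0]>22)&(h[...,0]<34)&(h[...,1]>150)&(h[...,2]>90)).astype(np.uint8)
n,l,st,c=cv2.connectedComponentsWithStats(y)
for i in range(1,n):
    if st[i,4]>100:
        x,yy,w,hh,a=st[i];print(st[i])
        for uv in [(x,yy),(x+w,yy)]:
            p=wplane(uv,d['T'],Rt,.14);q=p[:2]-[.532,.0988];print('front top',q@[.3305,.9438],q@[.9438,-.3305])
# pixel diffs of bystanders
for n in ('scene','side'):
    a=cv2.imread(f'pics/{n}0.png').astype(int);b=cv2.imread(f'pics/{n}11.png').astype(int)
    D=(abs(a-b).max(2)>60).astype(np.uint8);k,l,s,_=cv2.connectedComponentsWithStats(D)
    print(n,[tuple(map(int,r)) for r in s[1:] if r[4]>12])
E
```

```text
[290  79  55  18 921]
front top -0.07664048334973222 -0.02017803254830999
front top -0.07661189268651636 0.020382818364961294
scene [(284, 0, 7, 5, 18), (371, 0, 46, 102, 2258), (236, 8, 61, 95, 2293), (301, 14, 30, 65, 616), (326, 53, 12, 19, 83), (302, 79, 4, 9, 18), (315, 94, 10, 3, 17), (225, 96, 26, 13, 80), (258, 102, 6, 6, 24), (227, 108, 10, 14, 47), (219, 111, 4, 11, 30), (238, 110, 20, 23, 62), (258, 110, 4, 20, 37), (232, 115, 6, 18, 42), (238, 115, 6, 18, 42), (307, 116, 25, 7, 54), (311, 124, 17, 4, 35), (315, 167, 8, 10, 24), (230, 182, 6, 6, 22), (359, 182, 3, 6, 17), (351, 185, 28, 24, 234), (336, 191, 12, 16, 112), (295, 192, 49, 43, 715)]
side [(132, 0, 40, 50, 391), (172, 0, 13, 73, 240), (262, 0, 94, 108, 4516), (251, 2, 10, 4, 19), (242, 5, 26, 53, 745), (135, 52, 34, 11, 100), (128, 74, 3, 17, 21), (314, 105, 32, 11, 71), (126, 112, 36, 8, 111), (125, 119, 22, 14, 57), (315, 118, 14, 19, 189), (107, 131, 10, 29, 122), (126, 135, 34, 11, 146), (150, 139, 13, 11, 23), (313, 144, 43, 43, 944), (116, 146, 2, 10, 17), (126, 147, 21, 7, 57), (129, 153, 16, 14, 148), (152, 152, 13, 22, 65), (147, 154, 10, 22, 46), (123, 163, 5, 13, 20), (287, 183, 82, 46, 1413), (170, 233, 12, 8, 50)]
```

View pics/both11.png

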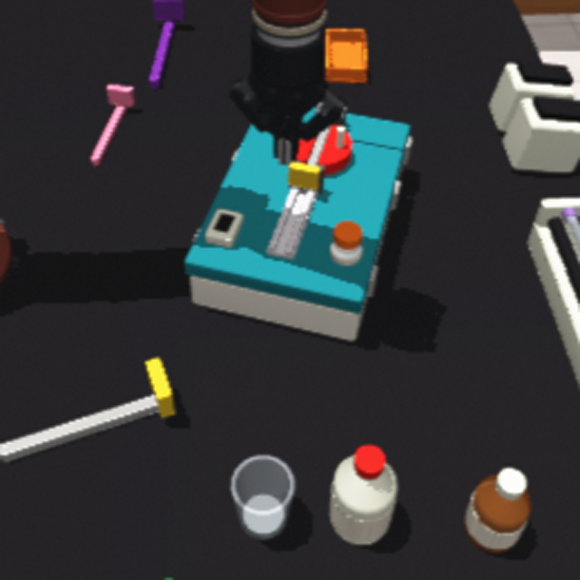

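The lug front measures y = -76.6 mm (the posts are at -76). The jar, timer and the things on the bench are where they were, and the hand is clear.

```bash
python3 -c "
from workcell import ctrl
print(ctrl.finish_job())"
```

```text
the job is handed in; nothing more can be done
None
```

The case is locked and the job is handed in, at 11.9 s on the robot's clock.

**Disc:** I turned it about 50° clockwise with two partly open fingertips pushing on the sides of the pegs. Before I pushed the bar, the peg line measured -19.0°, against -19.3° for the case's own axis, so the slot was in line.

**Bar:** I pushed it by the lug's rear face with the fingers shut, through the slot and into the stop posts. It was never grasped or lifted. The force stayed around 1 N on the way and rose to about 8 N when it stopped.

**Last checks:**
- **Lug:** its front face measured 76.6 mm behind the disc axis, with the posts at 76 mm. That is within the calibration error.
- **Keeper:** I did not see the nose inside it directly. I inferred that from the lug position and the bar's length.
- **Other objects:** in the before and after pictures, the jar, timer and the things on the bench look where they were.
- **Hand:** it finished empty, about 14 cm above the lid.

None of the checks failed or disagreed.

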